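# Cover the planer's cutter block and hold its fence at the bevel mark

## Task

Get the bench planer ready for a bevel cut: first take the yellow cutter guard by its black knob and swing it down gently until it lies on its stop over the cutter block, without letting it drop, and leave it down. Then raise the loose aluminium fence from where it leans back until its black pointer stands at the red marker on the white quadrant, and finish while still holding it there, since its clamp is loose and it falls back if let go. Do not shift the red marker or the tools and wood lying about.

Things in the scene. Friction and masses are not known exactly. Their poses are not given: they have to be found in the camera images.
- planer: Green bench-top surface planer, fixed, 190 x 760 x 165 mm. Origin: centre of its underside, on the bench; x points from the operator's side to the fence, y along the feed (infeed -y, outfeed +y), z up. Its aluminium tables lie 165 mm up (infeed 163) from x = -95 to +95 mm; cutter block in the 44 mm gap between them at y = 0. Behind: a belt cover up to 112 mm high, out to x = 150 mm.
- guard (a joint): Angle of the yellow cutter guard, rad: 0 = flat on its stop over the cutter block, pi/2 = upright, stop at 1.62. A plate 126 mm long from its hinge, 64 wide, 8 thick, 0.3 kg, hinged at the operator's edge of the tables about an axis along the planer's y. Its friction hinge lets it stand when steeper than about 1.25; below that it falls shut if let go.
- guard_hinge (a point): Point on the guard's hinge axis, middle of the guard: 108 mm to the operator's side (-x) of the planer's origin, 185 mm up.
- guard_knob (a point): Centre of the guard's black ball knob, 25 mm diameter, on a 10 mm stem. With the guard flat it is 85 mm from the hinge towards the fence and 38 mm above the hinge axis, 32 mm above the plate; with the guard upright it points to the operator. Pinched from both sides along the hinge axis, it turns between the fingers.
- fence (a joint): Angle by which the fence is raised, rad: 0 = leaning back 45 degrees away from the operator on its stop, 0.785 = upright. It swings freely and falls back unless held. Aluminium bar 440 mm long (along the planer's y, centred), 104 high, 18 thick, 0.95 kg, hinged along its foot; fingers hooked behind its upper edge draw it up towards the operator with under 6 N.
- fence_hinge (a point): Point on the fence's hinge line, middle of its length, at the foot of its working face: 40 mm behind (+x of) the planer's origin, 169 mm up. The working face passes through this line; the 18 mm thickness lies behind it.
- fence_top (a point): Middle of the fence's upper edge: 104 mm up the fence from its hinge line, half way through its thickness.
- carriage (a point): Top of the fixed green fence carriage behind the middle of the fence, 110 mm behind (+x of) the planer's origin. Carriage and its black clamp lever reach from x = 45 to 175 mm in the planer's frame, 45 mm either side of y = 0, up to 215 mm high: keep clear of it there.
- quadrant (a point): Foot of the white quadrant plate, 4 mm thick, with a line every 5 degrees, that stands upright at y = 240 mm beside the fence's +y end, up to 280 mm high; plane across the hinge line.
- pointer_tip (a point): Tip of the black pointer, 3.5 mm wide, on the +y end of the fence, 118 mm from the hinge line.
- bevel_marker (a joint): Angle at which the red rider is set on the quadrant, rad, on the same scale as fence: when both read the same, the pointer stands at the marker. It is clamped and stays where it is.
- marker_tip (a point): Middle of the side of the red rider (10 mm wide along the rim, 24 mm high) that faces the fence, 118 mm from the hinge line: where the pointer's tip must come.
- push_block: Loose orange push block with a black handle, 75 x 190 mm, 60 mm high, on the infeed table; leave it. Origin: centre of underside.
- oak_blank: Loose oak blank, 45 x 240 x 28 mm, lying on the outfeed table; leave it. Origin: centre of underside.
- try_square: Loose try square, wooden stock and steel blade, 155 x 215 mm, on the bench; leave it.
- push_stick: Loose red push stick, 350 mm long, on the bench; leave it.
- tape: Loose yellow tape measure, 62 mm square and 34 mm high, on the bench; leave it.
- glue: Loose white glue bottle, 60 mm diameter, 170 mm high, on the bench; leave it.
- brush: Loose bench brush on the bench; leave it.
- wrench: Loose wrench on the bench; leave it.
Mind the look-alikes: they are no part of the job. Leave any turquoise look-alike of the oak_blank alone.

How it is judged:
By the outcome, as a careful person would: the job done as asked, in the order asked, and still so for the second after the job is handed in, while the arm keeps its last pose, push and grip.
It also fails if it takes over 45 s, if anything falls off the work surface, if the arm or the gripper's body presses on something with over 40 N, if the wrist force passes 120 N, or if a joint passes its speed limit or range.

## Robot

A 6-joint arm with a two-finger parallel gripper is mounted at the origin on the work surface. World frame = base frame: x ahead of the robot, y to its left, z up, the work surface at z = 0. Lengths are in m, angles in rad, forces in N, time in s.
With the tool pointing down it reaches from about 0.3 to 0.775 m from the base axis. Payload 14.6 kg.
Tool frame: the origin (TCP) lies at the very end of the fingers, on their centre line; the grasp point (between the pads) lies 19 mm behind it; z points along the fingers, y is the line along which they close (so a half turn about z gives the same grasp; the last joint's range is limited). The gripper opens to 94 mm and grips with 3 to 60 N. Pads are 16 mm wide; open, the fingers measure 119 mm over their backs; the gripper's body (75 mm by 177 mm) begins 78 mm behind the grasp point.
Start: joints at [1.201, 0.3, 1.521, -0, 1.321, -0.067], TCP at [0.164, 0.525, 0.205] pointing down, gripper open.
Joint ranges: [-3.03, 3.03], [-0.79, 2.21], [0.23, 2.52], [-1.04, 4.18], [0, 3.07], [-2.55, 2.55]. Speed limits (rad/s): [2.22, 2.22, 2.57, 3.14, 3.14, 3.14].

## Interface

Orientations are given as [roll, pitch, yaw] about the fixed x, y, z axes, in that order (R = Rz(yaw) Ry(pitch) Rx(roll)).
In Python, from station import ctrl, camera, camera_info, finder gives the robot as it stands.
- The arm moves only by the tool carry_out, never from a script. Its argument "motion" is a list of rows, each a list of 2 entries, a list of its own where there are three numbers: the shift along the tool's x, y, z as a fraction of full scale, then the turn about the tool's z as a fraction of full scale. A call has 1 to 12 rows; each row is the pose to reach, as a shift and turn from the pose commanded when the call began, along the tool's axes at that moment, turning the shorter way round; what a row does not reach only later rows make up. Full scale, the value 1, is 200 mm for a shift and 360 degrees for a turn. A row lasts 1/10 s, in which the tool goes at most 50 mm and 8.59 degrees, less where a joint would pass 70% of its speed; a pose out of reach is approached as far as the arm can. A call with a number of a shift or a turn outside -1 to 1 is refused whole. A call with a gripper value outside its range is refused whole. "hand" is the closure, from -1 (fully open) to 1 (shut), set as the call begins (left out, the last holds). The fingers move at their own pace and stop on an object; "force" is the grip in N (left out, the last holds). Time passes only in rows, so rows that repeat a pose let the fingers close. It gives the time, the measured TCP pose, the force, the opening and the grip force at its end, in the units of the state.
- ctrl.get_obs(): the state, without advancing time (a new reading comes with each control period).
- camera(name): name is "side" or "top" or "wrist"; returns (picture, depth): 420x560x3 uint8, blue, green, red; 420x560 float32, m along the optical axis (not along the pixel's ray), 0 where there is no reading.
- camera_info(name): a dict with "camera_matrix" (3x3 intrinsics, pixels), "origin" and "attitude" of the camera in the world. Camera axes: x right, y down, z forward; pixel columns grow to the right and rows downward; lengths in m; the calibration is good to about 2 mm. A picture is of the moment at which its call begins: read the wrist's pose just before it. camera_info takes no time and is no camera call; for the wrist camera it gives the pose at the moment of the call.
- ctrl.hand_in(): hands the job in; it is judged then, once.
Trained networks look in the newest picture that a camera, given by its name, has taken for a name from the list of things; names that differ only in an ending like _2 or _b are one class to them, and where a whole thing is asked for, a point or a joint stands for the part that bears it (a point fixed in the world has none). Each returns a list of dicts, best first, with "conf" (0 to 1); they miss things now and then, are a little off and sometimes report something else, mostly with a low value. They report only what shows in the picture. A call takes as long as a camera call. They do not tell look-alikes from the thing itself.
- finder.boxes_of(camera, query): "location" ([column, row] in pixels, amid what is visible of it).
- finder.cut_out(camera, query): "mask" (420x560 bool, what is visible of it) and "location" ([column, row] in pixels, amid what is visible of it).
- finder.pinpoint(camera, query): "location" ([column, row] in pixels: a listed point, or the origin of a listed thing).
The state is a dict: "time_s": time; "qpos": joint angles; "joint_vel": joint speeds; "tau": joint torques, N m; "ee_pos": TCP position; "eef_rot": TCP orientation; "force": force on the tool from outside, world axes, zero at the start; "moment": the same for the moment, N m; "grip_width": finger opening in m; "grip_force": force on a finger pad.
Only numpy, scipy, OpenCV 4.12 (cv2) and the standard library are available. Lean on these libraries where they do the work, as an engineer would, in place of code of your own. Each camera call takes 0.05 s, during which the arm holds its last target. There are 200 camera calls.

## Working session

There is one attempt and no reset: what is moved stays moved. The work goes in short steps, Python scripts to look and compute and a tool call to move; the robot and the scene stay as the last step left them, time stands still between calls to the robot, and variables do not carry over. Pictures are saved under pics/ and viewed, at most 10 in all, crops included, and the job is handed in when it is done.

Besides the shell and the picture viewer there is one more tool, called after "Emit:" by a JSON object that holds its "api" and its "payload", one argument or row to a line. carry_out: Moves the arm, as the interface text tells. Its arguments: {"type":"object","properties":{"motion":{"type":"array","items":{"type":"array"}},"hand":{"type":"number"},"force":{"type":"number"}},"required":["motion"]}

```bash
ls; mkdir -p pics
cat > h.py <<'E'
import numpy as np, cv2
from scipy.spatial.transform import Rotation as R
from station import ctrl, camera, camera_info, finder
def cam(n):
    i=camera_info(n); return np.array(i["camera_matrix"]),np.array(i["origin"]),i["attitude"]
def rot(a):
    a=np.array(a,float)
    return a if a.shape==(3,3) else R.from_euler('xyz',a).as_matrix()
def px2w(n,uv,d):
    K,o,a=cam(n); return rot(a)@(np.linalg.inv(K)@[uv[0],uv[1],1]*d)+o
def w2px(n,p):
    K,o,a=cam(n); c=K@(rot(a).T@(np.array(p)-o)); return c[:2]/c[2]
E
python3 - <<'E'
from h import *
print(ctrl.get_obs()); 
for n in("side","top"):
    print(camera_info(n))
    p,d=camera(n); cv2.imwrite(f"pics/{n}0.png",p); np.save(f"{n}0.npy",d)
    for q in "planer guard_hinge guard_knob fence_hinge fence_top carriage quadrant pointer_tip marker_tip push_block oak_blank".split():
        r=finder.pinpoint(n,q)[:2]
        for x in r:
            u=np.array(x["location"]); dd=d[int(u[1]),int(u[0])]
            print(n,q,round(x["conf"],2),u.round(1),px2w(n,u,dd).round(3))
E
```

```text
pics
{'time_s': 0.0, 'qpos': array([ 1.20142791e+00,  3.00469943e-01,  1.52159337e+00, -4.58040506e-05,
        1.32070468e+00, -6.65859291e-02]), 'joint_vel': array([ 6.75053366e-04, -7.53073960e-04, -1.00432012e-03, -1.22606430e-03,
       -4.68555206e-05, -4.16538455e-04]), 'tau': array([ 1.21761304e-04, -5.31815600e+01, -3.52730441e+01,  7.07505690e-02,
        2.44396337e-02, -5.34458502e-05]), 'ee_pos': array([0.16390657, 0.52472591, 0.20488177]), 'eef_rot': array([-3.14041696e+00, -3.39362080e-05,  2.83882150e+00]), 'force': array([-0.16145255, -0.06300304, -1.24256725]), 'moment': array([-0.01701797, -0.0345685 , -0.02377217]), 'grip_force': 0.0, 'grip_width': 0.09404015516986733}
{'camera_matrix': array([[420.98952817,   0.        , 281.59120401],
       [  0.        , 420.98952817, 198.21647032],
       [  0.        ,   0.        ,   1.        ]]), 'origin': array([0.48543753, 1.13329169, 1.38591913]), 'attitude': array([-2.3884655 ,  0.0082525 , -3.11352492])}
side planer 0.47 [243.8 210.4] [0.662 0.117 0.233]
side guard_hinge 0.69 [307.7 178.5] [ 0.414 -0.295  0.001]
side
[... 1134 characters left out ...]
nge 0.44 [244.5 207.1] [0.513 0.116 0.191]
top fence_top 0.79 [308.8 156.9] [ 0.682 -0.101  0.209]
top carriage 0.95 [310.6 166.6] [ 0.645 -0.105  0.229]
top quadrant 0.61 [236.2 183. ] [0.584 0.138 0.262]
top quadrant 0.2 [240.3 171.4] [0.64  0.134 0.165]
top pointer_tip 0.73 [241.6 154.8] [ 0.735  0.145 -0.006]
top pointer_tip 0.56 [238.3 183.2] [0.594 0.138 0.194]
top marker_tip 0.62 [239.7 173. ] [0.635 0.136 0.161]
top marker_tip 0.18 [236.9 153.6] [ 0.74   0.163 -0.004]
top push_block 0.77 [373.9 203.8] [ 0.525 -0.323  0.181]
top push_block 0.24 [431.8 236.4] [ 0.419 -0.574  0.017]
top oak_blank 0.94 [161.9 171.3] [0.665 0.444 0.024]
top oak_blank 0.86 [243.7 209.7] [0.504 0.119 0.195]
```

Run:
```python
import cv2
s=cv2.imread("pics/side0.png");t=cv2.imread("pics/top0.png")
cv2.imwrite("pics/s1.png",cv2.resize(s[100:300,160:400],(720,600),interpolation=cv2.INTER_CUBIC))
cv2.imwrite("pics/t1.png",cv2.resize(t[110:290,170:410],(800,600),interpolation=cv2.INTER_CUBIC))
```

```text
(no output)
```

View pics/s1.png

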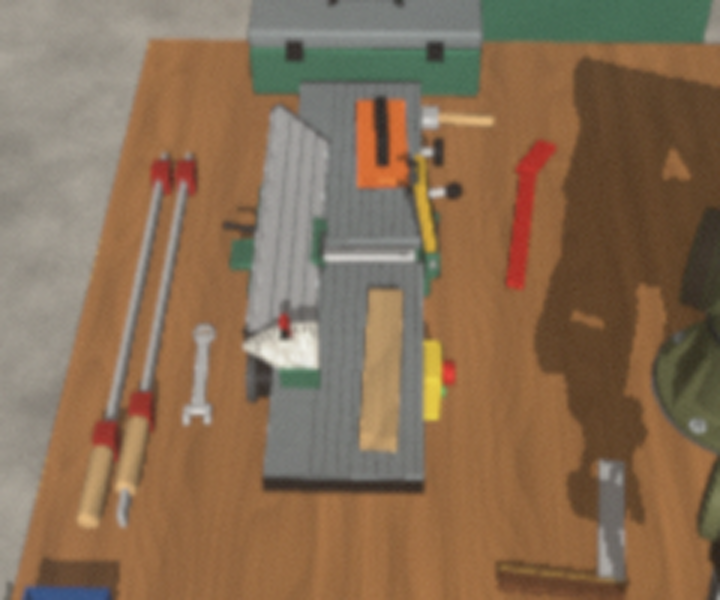

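View pics/t1.png

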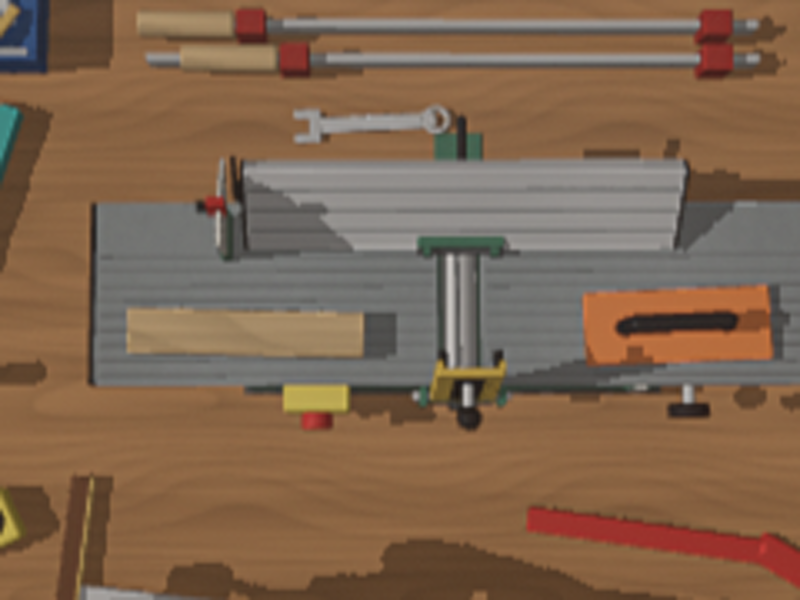

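```bash
cat >> h.py <<'E'
def cloud(n,d):
    K,o,a=cam(n); v,u=np.mgrid[:d.shape[0],:d.shape[1]]
    P=np.stack([(u-K[0,2])/K[0,0],(v-K[1,2])/K[1,1],np.ones_like(d)],-1)*d[...,None]
    P=P@rot(a).T+o; P[d==0]=np.nan; return P
E
python3 - <<'E'
from h import *
for n in("top","side"):
    d=np.load(n+"0.npy");img=cv2.imread(f"pics/{n}0.png");P=cloud(n,d);X,Y,Z=P[...,0],P[...,1],P[...,2]
    m=(Z>.155)&(Z<.175)&(X>.35)&(X<.8)&(abs(Y)<.6)
    Q=P[m]; print(n,len(Q),np.median(Q[:,2]),np.percentile(Q[:,0],[.5,2,98,99.5]).round(4),np.percentile(Q[:,1],[.1,1,99,99.9]).round(4))
    # front edge line: per y bin min x
    xs=[];ys=[]
    for y in np.arange(-.45,.27,.02):
        s=Q[(abs(Q[:,1]-y)<.01)]
        if len(s)>5: ys.append(y);xs.append(np.percentile(s[:,0],1))
    xs=np.array(xs);ys=np.array(ys);k=abs(xs-np.median(xs))<.02
    c=np.polyfit(ys[k],xs[k],1);print("front edge slope,x@-.1",c,np.polyval(c,-.1), np.c_[ys,xs].round(3).tolist()[::4])
    b,g,r=[img[...,i].astype(int) for i in range(3)]
    red=(r>120)&(g<70)&(b<70)&(abs(Y-.14)<.08)&(X>.55)&(X<.72)
    print("red",red.sum(),np.c_[np.argwhere(red)[:,::-1],P[red].round(3)].tolist())
    blk=(r<50)&(g<50)&(b<50)&(X<.47)&(X>.33)&(abs(Y+.1)<.06)&(Z>.2)
    print("knob",blk.sum(),P[blk].mean(0),np.argwhere(blk).mean(0)[::-1],P[blk].min(0),P[blk].max(0))
    y=(r>130)&(g>100)&(b<70)&(X<.5)&(X>.33)&(abs(Y+.1)<.08)&(Z>.17)
    print("plate",y.sum(),P[y].mean(0),P[y].min(0),P[y].max(0))
    f=(Z>.18)&(Z<.26)&(X>.57)&(X<.7)&(Y>-.3)&(Y<.1)&~((abs(Y+.1)<.06))
    F=P[f]; print("fence",F[:,1].min(),F[:,1].max(),np.polyfit(F[:,2],F[:,0],1),F.min(0),F.max(0))
E
```

```text
top 8285 0.16417519764311028 [0.4461 0.4539 0.6392 0.7029] [-0.4827 -0.4773  0.2834  0.5938]
front edge slope,x@-.1 [-0.00229881  0.45483489] 0.4550647736600117 [[-0.45, 0.454], [-0.37, 0.454], [-0.29, 0.454], [-0.21, 0.454], [-0.13, 0.471], [-0.05, 0.441], [0.03, 0.454], [0.11, 0.454], [0.19, 0.454]]
red 14 [[232.0, 169.0, 0.625, 0.149, 0.291], [233.0, 169.0, 0.625, 0.146, 0.289], [234.0, 169.0, 0.625, 0.143, 0.288], [236.0, 169.0, 0.625, 0.137, 0.288], [232.0, 170.0, 0.622, 0.15, 0.289], [233.0, 170.0, 0.622, 0.146, 0.291], [234.0, 170.0, 0.623, 0.144, 0.286], [235.0, 170.0, 0.622, 0.14, 0.288], [236.0, 170.0, 0.622, 0.137, 0.29], [232.0, 171.0, 0.619, 0.149, 0.291], [233.0, 171.0, 0.619, 0.146, 0.289], [234.0, 171.0, 0.62, 0.144, 0.284], [235.0, 171.0, 0.618, 0.14, 0.292], [236.0, 171.0, 0.618, 0.137, 0.292]]
knob 48 [ 0.42999331 -0.09846463  0.27518315] [310.02083333 230.66666667] [ 0.4094176  -0.11140988  0.21184436] [ 0.45021787 -0.08574589  0.29675686]
plate 49 [ 0.45637462 -0.09527373  0.30049771] [ 0.43833717 -0.13073038  0.20092561] [ 0.46830913 -0.06678901  0.3158376 ]
fen
[... 340 characters left out ...]
, 0.474], [-0.21, 0.466], [-0.13, 0.454], [-0.05, 0.432], [0.03, 0.455], [0.11, 0.455], [0.19, 0.455]]
red 11 [[254.0, 205.0, 0.62, 0.14, 0.289], [255.0, 205.0, 0.616, 0.14, 0.289], [254.0, 206.0, 0.619, 0.145, 0.289], [255.0, 206.0, 0.615, 0.147, 0.291], [253.0, 207.0, 0.622, 0.15, 0.29], [254.0, 207.0, 0.619, 0.148, 0.287], [255.0, 207.0, 0.616, 0.147, 0.286], [254.0, 208.0, 0.619, 0.151, 0.285], [255.0, 208.0, 0.616, 0.149, 0.283], [254.0, 209.0, 0.619, 0.153, 0.283], [255.0, 209.0, 0.615, 0.156, 0.285]]<stdin>:17: RuntimeWarning: Mean of empty slice.
  ret = um.true_divide(
Traceback (most recent call last):
ValueError: zero-size array to reduction operation minimum which has no identity
```

Emit:
{"api": "carry_out", "payload": {
  "motion": [
    [[0,0,-0.5],-0.02],
    [[0,0,-1],-0.048],
    [[-0.2,-0.3,-1],-0.048],
    [[-0.5,-0.63,-1],-0.048],
    [[-0.5,-0.63,-1],-0.048],
    [[-0.5,-0.63,-1],-0.048],
    [[-0.5,-0.63,-1],-0.048],
    [[-0.5,-0.63,-1],-0.048]
  ],
  "hand": -1
}}

```text
time_s: 2.0
ee_pos: [0.2221, 0.3747, 0.4058]
eef_rot: [3.141, 0.001, 3.139]
force: [0.0, 0.2, 0.3]
grip_width: 0.0941
grip_force: 0.0
```

Emit:
{"api": "carry_out", "payload": {
  "motion": [
    [[-0.25,-0.25,0],0],
    [[-0.5,-0.5,0],0],
    [[-0.75,-0.75,0],0],
    [[-0.9,-1,0],0],
    [[-0.9,-1,0],0],
    [[-0.9,-1,0],0],
    [[-0.9,-1,0],0],
    [[-0.9,-1,0],0]
  ]
}}

```text
time_s: 2.8
ee_pos: [0.4016, 0.1756, 0.4046]
eef_rot: [-3.141, -0.002, 3.141]
force: [-0.6, -0.5, -0.0]
grip_width: 0.0941
grip_force: 0.0
```

Run:
```python
from h import *
o=ctrl.get_obs(); print(o["ee_pos"],o["qpos"].round(2)); i=camera_info("wrist"); print(i)
p,d=camera("wrist"); cv2.imwrite("pics/w1.png",p); np.save("w1.npy",d)
for q in ["marker_tip","pointer_tip","guard_knob"]:
    for x in finder.pinpoint("wrist",q)[:2]:
        u=x["location"];print(q,x["conf"],u,px2w("wrist",u,d[int(u[1]),int(u[0])]))
```

```text
[0.40155421 0.17557466 0.40460225] [ 0.33 -0.03  1.44  0.    1.73 -1.24]
{'camera_matrix': array([[314.01446682,   0.        , 277.31563408],
       [  0.        , 314.01446682, 208.09580836],
       [  0.        ,   0.        ,   1.        ]]), 'origin': array([0.31972539, 0.17670428, 0.5838699 ]), 'attitude': array([2.86108619e+00, 6.08811827e-04, 1.56961974e+00])}
marker_tip 0.89 [241.6, 380.9] [0.67078324 0.12731729 0.23211112]
marker_tip 0.53 [237.2, 249.6] [0.48999586 0.12290226 0.19435074]
pointer_tip 0.64 [246.2, 393.0] [9.37294634e-01 1.04405269e-01 6.54205564e-04]
guard_knob 0.74 [10.8, 217.8] [ 0.41631899 -0.0910748   0.28434143]
```

View pics/w1.png

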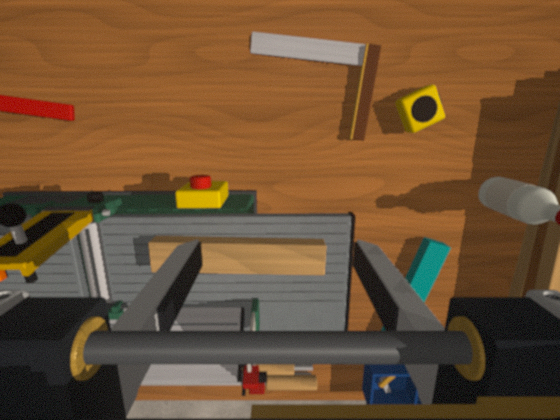

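Emit:
{"api": "carry_out", "payload": {
  "motion": [
    [[-0.04,-0.25,0],0],
    [[-0.08,-0.5,0],0],
    [[-0.08,-0.75,0],0],
    [[-0.08,-1,0],0],
    [[-0.08,-1,0],0]
  ]
}}

```text
time_s: 3.5
ee_pos: [0.4171, -0.029, 0.4053]
eef_rot: [-3.141, -0.0, 3.136]
force: [-0.3, 1.1, 0.1]
grip_width: 0.0936
grip_force: 0.0
```

Emit:
{"api": "carry_out", "payload": {
  "motion": [
    [[0,-0.18,0],0],
    [[0,-0.36,0],0],
    [[0,-0.36,0],0],
    [[0,-0.36,0],0]
  ]
}}

```text
time_s: 3.9
ee_pos: [0.4174, -0.0967, 0.4054]
eef_rot: [3.141, -0.0, 3.14]
force: [0.2, 0.2, -0.5]
grip_width: 0.0941
grip_force: 0.0
```

Run:
```python
from h import *
o=ctrl.get_obs(); print(o["ee_pos"],o["eef_rot"])
p,d=camera("wrist"); cv2.imwrite("pics/w2.png",p); P=cloud("wrist",d)
for q in ["guard_knob","guard_hinge","fence_top"]:
    for x in finder.pinpoint("wrist",q)[:2]:
        u=x["location"];print(q,x["conf"],u,px2w("wrist",u,d[int(u[1]),int(u[0])]))
X,Y,Z=[P[...,i] for i in range(3)]
b,g,r=[p[...,i].astype(int) for i in range(3)]
y=(r>110)&(g>80)&(b<60)&(X<.5)&(X>.4)&(abs(Y+.1)<.08)&(Z>.17)&(Z<.33)
print("plate",y.sum(),P[y].min(0),P[y].max(0))
k=(p.max(-1)<60)&(abs(X-.42)<.03)&(abs(Y+.095)<.025)&(Z>.25)
from scipy.optimize import least_squares
Q=P[k];print(k.sum(),Q.min(0),Q.max(0))
f=lambda c:np.linalg.norm(Q-c,axis=1)-.0125
print("sphere",least_squares(f,[.418,-.096,.272],loss="soft_l1",f_scale=.001).x)
```

```text
[ 0.41743495 -0.09668133  0.40542246] [ 3.14134942e+00 -2.21134590e-05  3.14029159e+00]
guard_knob 0.65 [273.3, 200.3] [ 0.41380477 -0.09914804  0.28671026]
guard_knob 0.41 [121.0, 245.4] [ 0.50823392 -0.31435527  0.17654687]
guard_hinge 0.78 [274.1, 200.6] [ 0.41394962 -0.098371    0.28733059]
fence_top 0.58 [275.9, 375.0] [ 0.70056328 -0.0973313   0.2087599 ]
plate 1974 [ 0.43587785 -0.12939633  0.19160706] [ 0.46782321 -0.06603562  0.31177678]
1064 [ 0.39175609 -0.11974555  0.25031218] [ 0.44999675 -0.07012496  0.53736901]
sphere [ 0.42799331 -0.09769776  0.29004751]
```

View pics/w2.png

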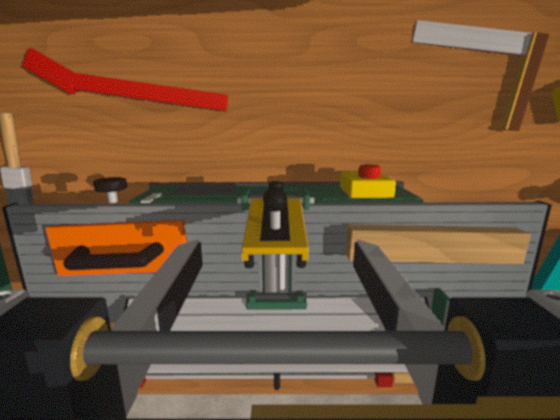

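Emit:
{"api": "carry_out", "payload": {
  "motion": [
    [[-0.01,-0.005,0.2],0],
    [[-0.01,-0.005,0.4],0],
    [[-0.01,-0.005,0.55],0],
    [[-0.01,-0.005,0.65],0],
    [[-0.01,-0.005,0.74],0],
    [[-0.01,-0.005,0.74],0],
    [[-0.01,-0.005,0.74],0]
  ]
}}

```text
time_s: 4.8
ee_pos: [0.4196, -0.0979, 0.2582]
eef_rot: [-3.141, 0.0, 3.141]
force: [-0.1, -0.5, 0.1]
grip_width: 0.0942
grip_force: 0.0
```

Emit:
{"api": "carry_out", "payload": {
  "motion": [
    [[0,0,0],0],
    [[0,0,0],0],
    [[0,0,0],0],
    [[0,0,0],0],
    [[0,0,0],0],
    [[0,0,0],0],
    [[0,0,0],0],
    [[0,0,0],0],
    [[0,0,0],0],
    [[0,0,0],0]
  ],
  "hand": 1,
  "force": 20
}}

```text
time_s: 5.8
ee_pos: [0.4193, -0.0994, 0.2575]
eef_rot: [-3.139, 0.0, 3.14]
force: [-0.0, -9.2, -0.8]
grip_width: 0.0239
grip_force: 20.0
```

Emit:
{"api": "carry_out", "payload": {
  "motion": [
    [[0,-0.005,0],0],
    [[0,-0.009,0],0],
    [[0,-0.009,0],0]
  ]
}}

```text
time_s: 6.1
ee_pos: [0.4193, -0.0995, 0.2575]
eef_rot: [3.14, -0.0, 3.141]
force: [1.6, 5.3, -0.3]
grip_width: 0.024
grip_force: 20.0
```

Run:
```python
from h import *
o=ctrl.get_obs(); print(o["ee_pos"],o["eef_rot"])
p,d=camera("wrist"); cv2.imwrite("pics/w3.png",cv2.resize(p[120:330,160:400],(720,600)))
```

```text
[ 0.41932386 -0.09952509  0.25746516] [ 3.13997743e+00 -5.56559117e-06  3.14063278e+00]
```

View pics/w3.png

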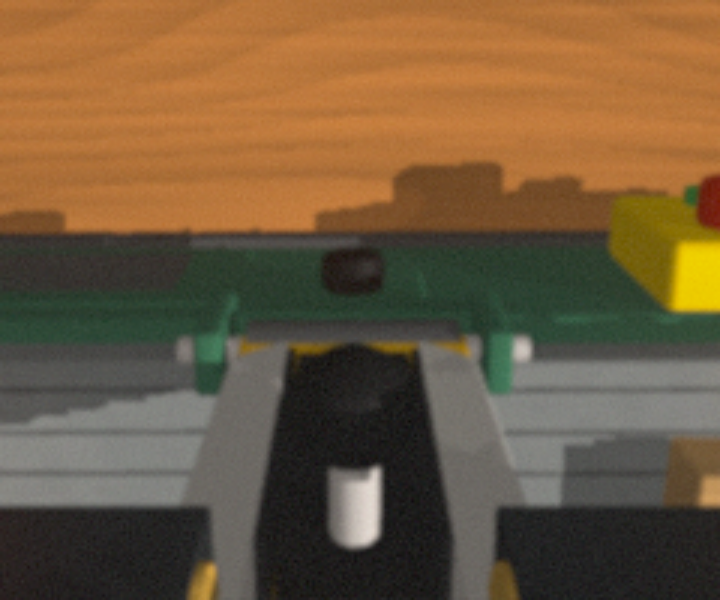

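Run:
```python
import numpy as np
g=np.linspace(1.363,-0.01,37);f=g+.4205
p=93.1*np.c_[np.cos(f),np.sin(f)]
for c in range(3):
    s=p[12*c]; print([[round(-(q[0]-s[0])/200,3),round(-(q[1]-s[1])/200,3)] for q in p[12*c+1:12*c+13]])
```

```text
[[np.float64(-0.017), np.float64(-0.003)], [np.float64(-0.035), np.float64(-0.006)], [np.float64(-0.053), np.float64(-0.008)], [np.float64(-0.07), np.float64(-0.01)], [np.float64(-0.088), np.float64(-0.01)], [np.float64(-0.106), np.float64(-0.01)], [np.float64(-0.124), np.float64(-0.01)], [np.float64(-0.141), np.float64(-0.009)], [np.float64(-0.159), np.float64(-0.007)], [np.float64(-0.176), np.float64(-0.004)], [np.float64(-0.194), np.float64(-0.001)], [np.float64(-0.211), np.float64(0.003)]]
[[np.float64(-0.017), np.float64(0.005)], [np.float64(-0.034), np.float64(0.01)], [np.float64(-0.051), np.float64(0.016)], [np.float64(-0.067), np.float64(0.022)], [np.float64(-0.084), np.float64(0.03)], [np.float64(-0.099), np.float64(0.037)], [np.float64(-0.115), np.float64(0.046)], [np.float64(-0.13), np.float64(0.055)], [np.float64(-0.145), np.float64(0.064)], [np.float64(-0.16), np.float64(0.074)], [np.float64(-0.174), np.float64(0.085)], [np.float64(-0.188), np.float64(0.096)]]
[[np.float64(-0.013), np.float64(0.012)], [np.float64(-0.026), np.float64(0.024)], [np.float64(-0.039), np.float64(0.037)], [np.float64(-0.05), np.float64(0.05)], [np.float64(-0.062), np.float64(0.063)], [np.float64(-0.073), np.float64(0.077)], [np.float64(-0.083), np.float64(0.092)], [np.float64(-0.093), np.float64(0.107)], [np.float64(-0.102), np.float64(0.122)], [np.float64(-0.111), np.float64(0.137)], [np.float64(-0.119), np.float64(0.153)], [np.float64(-0.126), np.float64(0.169)]]
```

Emit:
{"api": "carry_out", "payload": {
  "motion": [
    [[-0.017,0.003,-0.003],0],
    [[-0.035,0.003,-0.006],0],
    [[-0.053,0.003,-0.008],0],
    [[-0.07,0.003,-0.01],0],
    [[-0.088,0.003,-0.01],0],
    [[-0.106,0.003,-0.01],0],
    [[-0.124,0.003,-0.01],0],
    [[-0.141,0.003,-0.009],0],
    [[-0.159,0.003,-0.007],0],
    [[-0.176,0.003,-0.004],0],
    [[-0.194,0.003,-0.001],0],
    [[-0.211,0.003,0.003],0]
  ]
}}

```text
time_s: 7.35
ee_pos: [0.4625, -0.0994, 0.2578]
eef_rot: [3.141, 0.002, 3.141]
force: [0.6, 3.8, 9.1]
grip_width: 0.0233
grip_force: 20.0
```

Run:
```python
import numpy as np
g=np.linspace(.935,-0.0,25);f=g+.4205
p=93.1*np.c_[np.cos(f),np.sin(f)]
for c in range(2):
    s=p[12*c]; print([[float(round(-(q[0]-s[0])/200,3)),float(round(-(q[1]-s[1])/200,3))] for q in p[12*c+1:12*c+13]])
```

```text
[[-0.018, 0.004], [-0.035, 0.009], [-0.052, 0.015], [-0.069, 0.021], [-0.086, 0.028], [-0.103, 0.035], [-0.119, 0.044], [-0.135, 0.052], [-0.15, 0.062], [-0.165, 0.072], [-0.18, 0.082], [-0.194, 0.094]]
[[-0.014, 0.012], [-0.027, 0.024], [-0.04, 0.037], [-0.052, 0.05], [-0.064, 0.064], [-0.076, 0.078], [-0.086, 0.092], [-0.097, 0.107], [-0.106, 0.123], [-0.115, 0.139], [-0.124, 0.155], [-0.131, 0.171]]
```

With the z column raised by 0.006 (1.2 mm), first half:

Emit:
{"api": "carry_out", "payload": {
  "motion": [
    [[-0.018,0,-0.002],0],
    [[-0.035,0,0.003],0],
    [[-0.052,0,0.009],0],
    [[-0.069,0,0.015],0],
    [[-0.086,0,0.022],0],
    [[-0.103,0,0.029],0],
    [[-0.119,0,0.038],0]
  ]
}}

```text
time_s: 8.05
ee_pos: [0.4861, -0.0993, 0.2495]
eef_rot: [3.141, 0.001, 3.141]
force: [2.7, 5.9, 5.5]
grip_width: 0.0236
grip_force: 20.0
```

Emit:
{"api": "carry_out", "payload": {
  "motion": [
    [[-0.016,0,0.008],0],
    [[-0.031,0,0.018],0],
    [[-0.046,0,0.028],0],
    [[-0.061,0,0.038],0],
    [[-0.075,0,0.05],0],
    [[-0.089,0,0.062],0],
    [[-0.102,0,0.074],0],
    [[-0.115,0,0.087],0],
    [[-0.127,0,0.1],0],
    [[-0.139,0,0.114],0]
  ]
}}

```text
time_s: 9.05
ee_pos: [0.5139, -0.0992, 0.2264]
eef_rot: [3.141, 0.001, 3.141]
force: [2.3, 6.2, 2.2]
grip_width: 0.0235
grip_force: 20.0
```

Emit:
{"api": "carry_out", "payload": {
  "motion": [
    [[-0.012,0,0.014],0],
    [[-0.022,0,0.028],0],
    [[-0.033,0,0.043],0],
    [[-0.042,0,0.059],0],
    [[-0.051,0,0.075],0],
    [[-0.057,0,0.085],0],
    [[-0.062,0,0.095],0],
    [[-0.064,0,0.1],0],
    [[-0.064,0,0.1],0]
  ]
}}

```text
time_s: 9.95
ee_pos: [0.5264, -0.0991, 0.2059]
eef_rot: [3.141, 0.0, 3.141]
force: [2.8, 6.0, -1.0]
grip_width: 0.0237
grip_force: 20.0
```

Emit:
{"api": "carry_out", "payload": {
  "motion": [
    [[-0.003,0,0.006],0],
    [[-0.005,0,0.012],0],
    [[-0.006,0,0.016],0],
    [[-0.006,0,0.016],0]
  ]
}}

```text
time_s: 10.35
ee_pos: [0.5276, -0.0991, 0.2033]
eef_rot: [3.141, 0.001, 3.141]
force: [1.3, 7.5, 2.8]
grip_width: 0.0236
grip_force: 20.0
```

Emit:
{"api": "carry_out", "payload": {
  "motion": [
    [[-0.001,0,0.006],0],
    [[-0.001,0,0.012],0],
    [[-0.001,0,0.018],0],
    [[-0.001,0,0.018],0]
  ]
}}

```text
time_s: 10.75
ee_pos: [0.5287, -0.0991, 0.2021]
eef_rot: [3.141, 0.005, 3.141]
force: [-1.6, 9.3, 20.8]
grip_width: 0.0237
grip_force: 20.0
```

Run:
```python
from h import *
for n in ("side","top"):
    p,d=camera(n);P=cloud(n,d);X,Y,Z=[P[...,i] for i in range(3)]
    b,g,r=[p[...,i].astype(int) for i in range(3)]
    y=(r>110)&(g>80)&(b<60)&(X<.6)&(X>.42)&(abs(Y+.1)<.05)&(Z>.17)&(Z<.33)
    if y.sum():print(n,y.sum(),P[y].min(0),P[y].max(0),np.polyfit(P[y][:,0],P[y][:,2],1))
    if n=="side":cv2.imwrite("pics/s2.png",cv2.resize(p[120:260,220:380],(685,600)))
```

```text
side 83 [ 0.44692519 -0.1255225   0.18207781] [ 0.5571598  -0.07307692  0.19810392] [-0.00130764  0.19003255]
top 9 [ 0.48621333 -0.1219151   0.18947663] [ 0.54387444 -0.06464424  0.32627606] [-0.54304972  0.50546402]
```

Emit:
{"api": "carry_out", "payload": {
  "motion": [
    [[0,0,-0.006],0],
    [[0,0,-0.008],0]
  ]
}}

```text
time_s: 11.05
ee_pos: [0.5286, -0.0991, 0.2023]
eef_rot: [3.141, 0.004, 3.141]
force: [5.2, 7.8, 5.2]
grip_width: 0.0241
grip_force: 20.0
```

Emit:
{"api": "carry_out", "payload": {
  "motion": [
    [[0,0,0],0],
    [[0,0,0],0],
    [[0,0,0],0],
    [[0,0,0],0],
    [[0,0,0],0],
    [[0,0,0],0],
    [[0,0,0],0]
  ],
  "hand": -1
}}

```text
time_s: 11.75
ee_pos: [0.5273, -0.0997, 0.2012]
eef_rot: [-3.142, -0.0, 3.14]
force: [0.6, 0.0, 0.5]
grip_width: 0.0764
grip_force: 0.0
```

Emit:
{"api": "carry_out", "payload": {
  "motion": [
    [[0,0,-0.1],0],
    [[0,0,-0.25],0],
    [[0,0,-0.5],0],
    [[0,0,-0.75],0],
    [[0,0,-1],0],
    [[0,0,-1],0]
  ]
}}

```text
time_s: 12.35
ee_pos: [0.5279, -0.0998, 0.4081]
eef_rot: [-3.139, 0.01, 3.14]
force: [0.1, 0.0, -0.4]
grip_width: 0.0935
grip_force: 0.0
```

Emit:
{"api": "carry_out", "payload": {
  "motion": [
    [[-0.2,0.2,0],0.023],
    [[-0.4,0.35,0],0.047],
    [[-0.6,0.5,0],0.07],
    [[-0.75,0.6,0],0.094],
    [[-0.86,0.7,0],0.117],
    [[-0.86,0.7,0],0.14],
    [[-0.86,0.7,0],0.164],
    [[-0.86,0.7,0],0.187],
    [[-0.86,0.7,0],0.21],
    [[-0.86,0.7,0],0.234],
    [[-0.86,0.7,0],0.25],
    [[-0.86,0.7,0],0.25]
  ],
  "hand": 1
}}

```text
time_s: 13.55
ee_pos: [0.6995, 0.0401, 0.4008]
eef_rot: [-3.141, 0.0, 1.568]
force: [0.5, -0.2, 0.1]
grip_width: 0.002
grip_force: 0.0
```

Run:
```python
from h import *
o=ctrl.get_obs(); print(o["ee_pos"],o["eef_rot"],o["qpos"].round(2)); print(camera_info("wrist")["origin"])
p,d=camera("wrist"); cv2.imwrite("pics/w4.png",p); P=cloud("wrist",d);X,Y,Z=[P[...,i] for i in range(3)]
for q in ["marker_tip","pointer_tip","fence_top","quadrant"]:
    for x in finder.pinpoint("wrist",q)[:2]:
        u=x["location"];print(q,x["conf"],u,px2w("wrist",u,d[int(u[1]),int(u[0])]))
b,g,r=[p[...,i].astype(int) for i in range(3)]
red=(r>100)&(g<60)&(b<60)&(abs(Y-.14)<.06)&(X>.55)&(X<.72)&(Z>.2)
print(red.sum(),P[red].min(0),P[red].max(0),np.median(P[red],0),np.argwhere(red).min(0),np.argwhere(red).max(0))
p,d=camera("top");P=cloud("top",d);X,Y,Z=[P[...,i] for i in range(3)]
b,g,r=[p[...,i].astype(int) for i in range(3)]
y=(r>110)&(g>80)&(b<60)&(X<.6)&(X>.42)&(abs(Y+.1)<.05)&(Z>.17)&(Z<.33)
print(y.sum(),P[y].min(0),P[y].max(0),np.polyfit(P[y][:,0],P[y][:,2],1))
```

```text
[0.69954535 0.04008655 0.40079555] [-3.14102978e+00  8.16086928e-05  1.56801094e+00] [ 0.01  0.68  0.53 -0.    1.93  0.01]
[0.69902161 0.12235638 0.57990035]
marker_tip 0.69 [187.1, 105.9] [0.5850903  0.13552588 0.16544784]
marker_tip 0.3 [187.3, 98.4] [0.61987186 0.13779796 0.29010334]
pointer_tip 0.82 [250.5, 105.5] [ 0.65113489  0.14173111 -0.00207242]
pointer_tip 0.72 [92.0, 280.6] [ 0.44389386 -0.09421276  0.19311085]
fence_top 0.88 [252.0, 302.1] [0.69180645 0.07448298 0.50606256]
quadrant 0.81 [184.4, 99.5] [0.61740558 0.13698808 0.29033212]
240 [0.59947434 0.13564628 0.23167109] [0.6256262  0.15370028 0.29282073] [0.62120954 0.14468606 0.28919059] [ 80 182] [101 194]
32 [ 0.43227616 -0.12937452  0.1844773 ] [ 0.55451087 -0.06762544  0.19794817] [0.01084897 0.18508079]
```

View pics/w4.png

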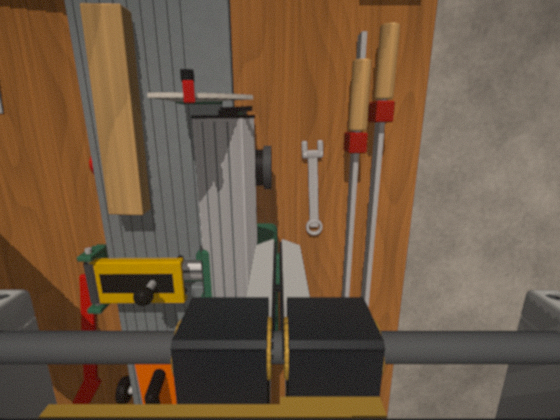

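Emit:
{"api": "carry_out", "payload": {
  "motion": [
    [[0,0,0.2],0],
    [[0,0,0.4],0],
    [[0,0,0.6],0],
    [[0,0,0.75],0],
    [[0,0,0.88],0],
    [[0,0,0.96],0],
    [[0,0,0.96],0],
    [[0,0,0.96],0]
  ]
}}

```text
time_s: 14.65
ee_pos: [0.6997, 0.0401, 0.2101]
eef_rot: [3.141, -0.0, 1.57]
force: [0.1, 0.4, 0.6]
grip_width: 0.0002
grip_force: 0.0
```

Emit:
{"api": "carry_out", "payload": {
  "motion": [
    [[0,-0.015,0],0],
    [[0,-0.03,0],0],
    [[0,-0.045,0],0],
    [[0,-0.06,0],0],
    [[0,-0.07,0],0],
    [[0,-0.08,0],0],
    [[0,-0.09,0],0],
    [[0,-0.1,0],0],
    [[0,-0.1,0],0]
  ]
}}

```text
time_s: 15.55
ee_pos: [0.6832, 0.0401, 0.214]
eef_rot: [3.126, -0.0, 1.569]
force: [24.9, 0.4, 14.7]
grip_width: 0.0004
grip_force: 12.4
```

Emit:
{"api": "carry_out", "payload": {
  "motion": [
    [[0,0.01,-0.01],0],
    [[0,0.01,-0.02],0],
    [[0,-0.003,-0.035],0],
    [[0,-0.017,-0.048],0],
    [[0,-0.03,-0.06],0],
    [[0,-0.042,-0.074],0],
    [[0,-0.055,-0.086],0],
    [[0,-0.07,-0.098],0],
    [[0,-0.07,-0.098],0]
  ]
}}

```text
time_s: 16.45
ee_pos: [0.6665, 0.04, 0.2311]
eef_rot: [3.136, 0.0, 1.569]
force: [8.3, 0.3, 7.8]
grip_width: 0.0002
grip_force: 4.4
```

Run:
```python
from h import *
o=ctrl.get_obs(); print(o["ee_pos"],o["eef_rot"],o["force"])
p,d=camera("wrist"); cv2.imwrite("pics/w5.png",p)
```

```text
[0.66652432 0.04004497 0.23109965] [3.13576828e+00 4.19673047e-05 1.56947987e+00] [8.2613737  0.28194586 7.84856167]
```

View pics/w5.png

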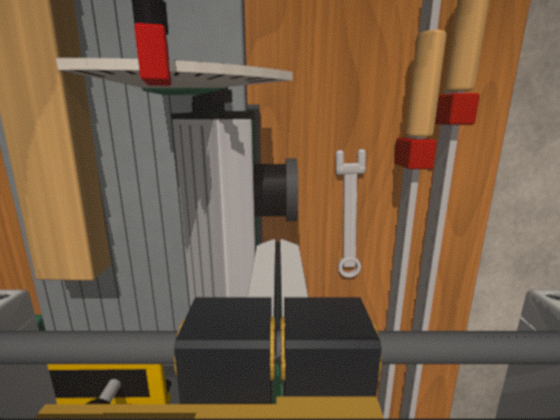

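Emit:
{"api": "carry_out", "payload": {
  "motion": [
    [[0,-0.008,-0.012],0],
    [[0,-0.02,-0.02],0],
    [[0,-0.032,-0.03],0],
    [[0,-0.044,-0.038],0],
    [[0,-0.056,-0.047],0],
    [[0,-0.068,-0.055],0],
    [[0,-0.08,-0.063],0],
    [[0,-0.08,-0.066],0]
  ]
}}

```text
time_s: 17.3
ee_pos: [0.6492, 0.0401, 0.2423]
eef_rot: [3.141, 0.0, 1.57]
force: [3.6, -0.4, 2.3]
grip_width: 0.0003
grip_force: 1.4
```

Run:
```python
from h import *
o=ctrl.get_obs(); print(o["ee_pos"],o["eef_rot"],o["force"])
p,d=camera("wrist"); np.savez("w6.npz",p=p,d=d);P=cloud("wrist",d)
for q in ["marker_tip","pointer_tip"]:
    for x in finder.pinpoint("wrist",q)[:2]:
        u=x["location"];print(q,x["conf"],u,px2w("wrist",u,d[int(u[1]),int(u[0])]))
cv2.imwrite("pics/w6.png",cv2.resize(p[0:150,80:280],(800,600),interpolation=cv2.INTER_CUBIC))
```

```text
[0.64923393 0.04012417 0.24233053] [3.14148163e+00 7.97305724e-05 1.56959976e+00] [ 3.60913277 -0.36161837  2.32615094]
marker_tip 0.78 [208.3, 89.9] [0.60373351 0.13941181 0.203086  ]
pointer_tip 0.68 [216.7, 90.9] [0.62378517 0.13277115 0.28329782]
```

View pics/w6.png

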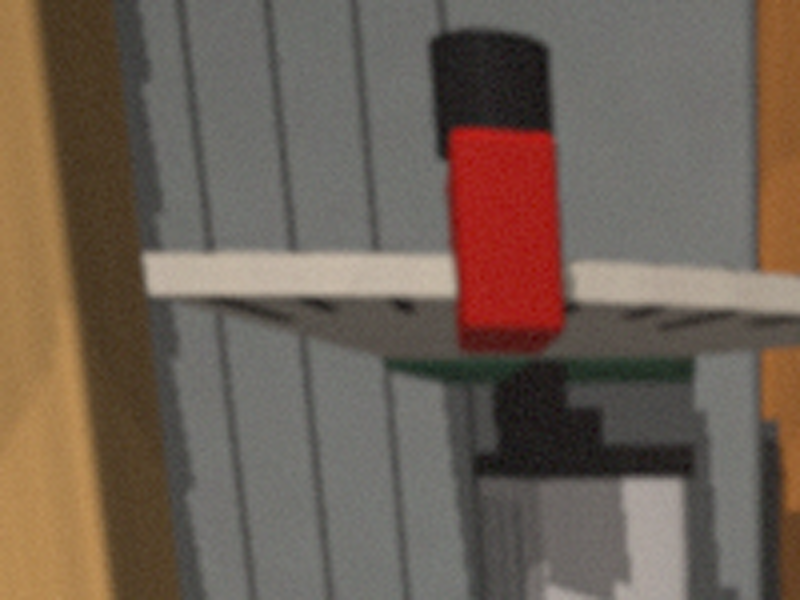

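```bash
cat > ang.py <<'E'
from h import *
def analyse(p,d,hx=.5885,hz=.169,verbose=1):
    P=cloud("wrist",d);X,Y,Z=[P[...,i] for i in range(3)]
    dx,dz=X-hx,Z-hz;r=np.hypot(dx,dz);lean=np.degrees(np.arctan2(dx,dz))
    b,g,rr=[p[...,i].astype(int) for i in range(3)]
    reg=(Y>.11)&(Y<.165)&(Z>.2)&(X>.55)&(X<.7)
    red=(rr>90)&(g<70)&(b<70)&reg
    blk=(p.max(-1)<60)&reg&(Y<.141)
    for nm,m in(("red",red),("blk",blk)):
        for row in np.unique(np.argwhere(m)[:,0]):
            c=np.where(m[row])[0]
            print(nm,row,c.min(),c.max(),"r",np.median(r[row,c]).round(4),"lean",lean[row,c].min().round(1),lean[row,c].max().round(1),"mid",np.median(lean[row,c]).round(2),"y",np.median(Y[row,c]).round(4),"z",np.median(Z[row,c]).round(4))
    fm=(Y>.07)&(Y<.11)&(r<.11)&(Z>.18)&(X>.55)&(X<.7)
    return P,lean,r
if __name__=="__main__":
    w=np.load("w6.npz");analyse(w["p"],w["d"])
E
python3 ang.py
```

```text
red 32 193 209 r 0.1182 lean 13.4 16.4 mid 14.83 y 0.1545 z 0.2832
red 33 192 217 r 0.1233 lean 13.2 18.1 mid 15.3 y 0.153 z 0.2883
red 34 192 217 r 0.1242 lean 13.2 17.5 mid 15.3 y 0.1525 z 0.2889
red 35 192 217 r 0.1244 lean 13.1 17.4 mid 15.31 y 0.1522 z 0.2888
red 36 192 218 r 0.1245 lean 13.1 17.5 mid 15.38 y 0.1519 z 0.2889
red 37 192 218 r 0.1243 lean 13.1 17.6 mid 15.37 y 0.1516 z 0.2886
red 38 192 218 r 0.1245 lean 13.1 17.6 mid 15.3 y 0.1511 z 0.2891
red 39 192 218 r 0.1244 lean 13.1 17.6 mid 15.31 y 0.1508 z 0.2892
red 40 192 218 r 0.1243 lean 13.1 17.6 mid 15.31 y 0.1506 z 0.2885
red 41 192 218 r 0.1243 lean 13.1 17.6 mid 15.29 y 0.1502 z 0.2888
red 42 192 218 r 0.1242 lean 13.0 17.5 mid 15.27 y 0.1498 z 0.2888
red 43 192 218 r 0.1241 lean 13.0 17.6 mid 15.27 y 0.1495 z 0.289
red 44 192 218 r 0.1244 lean 13.0 17.5 mid 15.27 y 0.1491 z 0.2889
red 45 192 218 r 0.1243 lean 13.0 17.5 mid 15.28 y 0.1488 z 0.289
red 46 192 218 r 0.1243 lean 13.0 17.6 mid 15.26 y 0.1485 z 0.2888
red 47 192 218 r 0.1245 lean 13.0 17.5 mid 15.23 y 0.1481 z 0.2889
red 48 192 218 r 0.1244 lean 12.9 
[... 4198 characters left out ...]
 19.77 y 0.1265 z 0.248
blk 110 205 230 r 0.0846 lean 16.3 24.3 mid 19.75 y 0.126 z 0.2479
blk 111 205 230 r 0.1029 lean 16.3 24.4 mid 18.22 y 0.1252 z 0.2663
blk 112 205 253 r 0.1039 lean 16.2 27.6 mid 20.94 y 0.1247 z 0.2648
blk 113 201 253 r 0.1037 lean 15.3 27.2 mid 20.57 y 0.1243 z 0.2646
blk 114 201 253 r 0.1038 lean 15.4 27.5 mid 20.71 y 0.1238 z 0.2648
blk 115 201 253 r 0.1036 lean 15.3 27.5 mid 20.52 y 0.1233 z 0.2644
blk 116 201 253 r 0.1036 lean 15.3 27.2 mid 20.58 y 0.1229 z 0.2642
blk 117 201 253 r 0.1036 lean 15.2 27.6 mid 20.65 y 0.1224 z 0.2642
blk 118 201 253 r 0.1037 lean 15.2 27.4 mid 19.38 y 0.122 z 0.265
blk 119 207 252 r 0.1024 lean 16.4 27.1 mid 16.82 y 0.1215 z 0.2653
```

```bash
python3 - <<'E' | tail -14
from ang import *
w=np.load("w6.npz");P,l,r=analyse(w["p"],w["d"])
for row in (94,96,99,115):
    s=slice(200,226) if row<110 else slice(198,258,2)
    print(row,[(round(float(a*1e3)),round(float(b),1),int(g)) for a,b,g in zip(r[row,s],l[row,s],w["p"][row,s].max(-1))])
E
```

```text
blk 110 205 230 r 0.0846 lean 16.3 24.3 mid 19.75 y 0.126 z 0.2479
blk 111 205 230 r 0.1029 lean 16.3 24.4 mid 18.22 y 0.1252 z 0.2663
blk 112 205 253 r 0.1039 lean 16.2 27.6 mid 20.94 y 0.1247 z 0.2648
blk 113 201 253 r 0.1037 lean 15.3 27.2 mid 20.57 y 0.1243 z 0.2646
blk 114 201 253 r 0.1038 lean 15.4 27.5 mid 20.71 y 0.1238 z 0.2648
blk 115 201 253 r 0.1036 lean 15.3 27.5 mid 20.52 y 0.1233 z 0.2644
blk 116 201 253 r 0.1036 lean 15.3 27.2 mid 20.58 y 0.1229 z 0.2642
blk 117 201 253 r 0.1036 lean 15.2 27.6 mid 20.65 y 0.1224 z 0.2642
blk 118 201 253 r 0.1037 lean 15.2 27.4 mid 19.38 y 0.122 z 0.265
blk 119 207 252 r 0.1024 lean 16.4 27.1 mid 16.82 y 0.1215 z 0.2653
94 [(20, 18.1, 50), (21, 19.8, 50), (21, 21.6, 57), (21, 23.6, 45), (20, 25.8, 39), (23, 26.2, 48), (21, 29.3, 40), (95, 16.1, 37), (101, 16.1, 34), (104, 16.2, 22), (109, 16.3, 35), (112, 16.3, 37), (117, 16.3, 22), (120, 16.4, 35), (118, 16.7, 30), (120, 16.8, 29), (119, 17.0, 37), (119, 17.2, 30), (120, 17.4, 29), (119, 17.6, 26), (119, 17.8, 34), (120, 17.9, 33), (28, 49.4, 40), (28, 51.1, 50), (28, 53.8, 49), (30, 
[... 690 characters left out ...]
.6, 37), (121, 16.7, 32), (120, 16.9, 30), (120, 17.1, 36), (118, 17.4, 24), (120, 17.5, 38), (120, 17.7, 40), (121, 17.8, 49), (18, 103.8, 70), (19, 107.7, 71), (20, 106.2, 74), (20, 104.4, 73)]
115 [(10, 9.5, 45), (31, 14.6, 28), (47, 15.7, 33), (63, 16.0, 28), (75, 16.3, 30), (86, 16.5, 32), (97, 16.5, 35), (104, 16.7, 38), (104, 17.2, 36), (104, 17.7, 38), (103, 18.3, 29), (103, 18.8, 29), (102, 19.5, 37), (104, 19.8, 36), (104, 20.3, 27), (104, 20.8, 35), (103, 21.4, 29), (105, 21.8, 33), (104, 22.5, 34), (104, 23.0, 36), (105, 23.3, 44), (102, 24.3, 35), (104, 24.5, 39), (105, 25.0, 33), (105, 25.5, 37), (104, 26.2, 42), (105, 26.5, 37), (106, 27.0, 39), (42, 96.3, 75), (44, 95.1, 80)]
```

Emit:
{"api": "carry_out", "payload": {
  "motion": [
    [[0,-0.004,-0.003],0],
    [[0,-0.008,-0.006],0],
    [[0,-0.012,-0.007],0],
    [[0,-0.014,-0.007],0],
    [[0,-0.014,-0.007],0],
    [[0,-0.014,-0.007],0],
    [[0,-0.014,-0.007],0]
  ]
}}

```text
time_s: 18.15
ee_pos: [0.6467, 0.0401, 0.2434]
eef_rot: [-3.142, 0.0, 1.57]
force: [3.0, -0.6, 2.0]
grip_width: 0.0001
grip_force: 1.4
```

```bash
cat > m.py <<'E'
from ang import *
import io,contextlib
o=ctrl.get_obs(); print(o["ee_pos"],o["force"],o["time_s"])
p,d=camera("wrist")
with contextlib.redirect_stdout(io.StringIO()): P,l,r=analyse(p,d,hx=.587)
Y=P[...,1]; mx=p.max(-1); b,g,rr=[p[...,i].astype(int) for i in range(3)]
red=(rr>90)&(g<70)&(b<70)&(abs(r-.1245)<.004)&(Y>.138)&(Y<.152)&(l>5)&(l<30)
tip=(mx<60)&(abs(r-.1195)<.0025)&(Y>.127)&(Y<.1335)&(l>5)&(l<30)
fc=(abs(r-.104)<.004)&(Y>.122)&(Y<.1245)&(l>5)&(l<35)
for n,m in(("red",red),("tip",tip),("cap",fc)):
    rows=[(l[i,m[i]].min(),l[i,m[i]].max()) for i in np.unique(np.argwhere(m)[:,0]) if m[i].sum()>4]
    a,c=np.median(rows,0) if rows else (0,0); print(n,m.sum(),a.round(2),c.round(2),"mid",((a+c)/2).round(2))
cv2.imwrite("pics/last.png",cv2.resize(p[0:150,80:280],(800,600),interpolation=cv2.INTER_CUBIC))
E
python3 m.py
```

```text
[0.64667972 0.04012153 0.24342011] [ 2.98210048 -0.64037856  1.96856947] 18.15
red 1016 13.73 18.07 mid 15.9
tip 116 15.38 16.97 mid 16.17
cap 222 15.68 26.47 mid 21.08
```

Emit:
{"api": "carry_out", "payload": {
  "motion": [
    [[0,-0.002,-0.001],0],
    [[0,-0.0025,-0.001],0],
    [[0,-0.0025,-0.001],0],
    [[0,-0.0025,-0.001],0],
    [[0,-0.0025,-0.001],0],
    [[0,-0.0025,-0.001],0]
  ]
}}

```text
time_s: 18.8
ee_pos: [0.6462, 0.0402, 0.2437]
eef_rot: [3.142, -0.0, 1.57]
force: [3.0, -1.1, 1.9]
grip_width: 0.0001
grip_force: 1.4
```

```bash
python3 m.py; python3 m.py
```

```text
[0.64619466 0.04018454 0.24368341] [ 3.00230267 -1.05267212  1.92162916] 18.8
red 1015 13.72 18.08 mid 15.9
tip 115 15.08 16.65 mid 15.86
cap 220 15.43 26.09 mid 20.76
[0.64618946 0.04019574 0.24367724] [ 2.61457977 -1.06098829  2.29591258] 18.85
red 1017 13.72 18.06 mid 15.89
tip 119 15.06 16.67 mid 15.87
cap 220 15.42 26.0 mid 20.71
```

View pics/last.png

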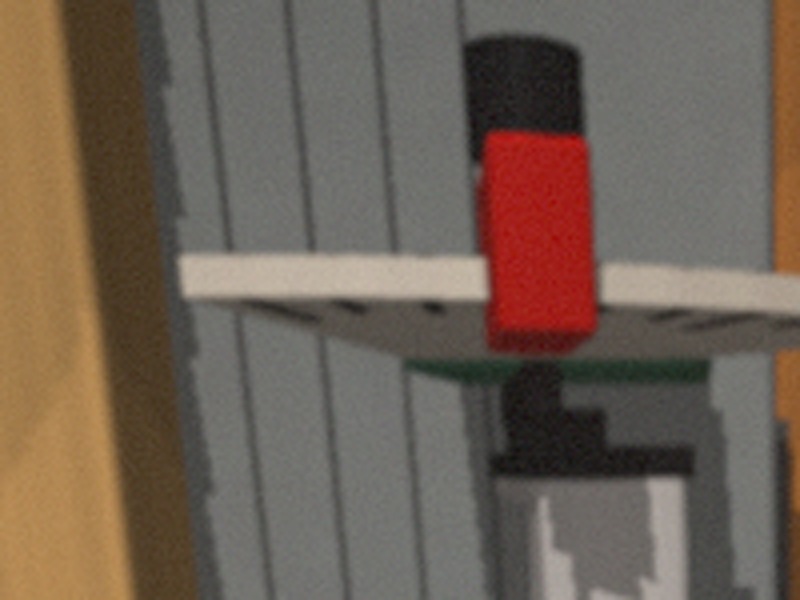

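The pointer tip is at about zoom pixel (546, 370), centred under the red rider at about (543, 335). Both read a lean of 15.9°.

```bash
python3 -c "
from station import ctrl
print(ctrl.hand_in())"
```

```text
the job is handed in; nothing more can be done
None
```

I swung the cutter guard down by its knob onto its stop and left it there, then raised the fence to the red marker (pointer and marker agree within about 0.1°). I handed the job in at about 19 s with the arm still holding the fence; no verdict came back.

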